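Index the hitch rig and uncouple its tongue

ROBOT

A 6-joint arm with a two-finger parallel gripper is mounted at the origin on the work surface. World frame = base frame: x ahead of the robot, y to its left, z up, the work surface at z = 0. Lengths are in m, angles in rad, forces in N, time in s.
With the tool pointing down it reaches from about 0.25 to 0.8 m from the base axis. Payload 3.9 kg.
Tool frame: the origin (TCP) lies on the mounting face of the last link; the fingertips stand 173 mm ahead of it and the grasp point (between the pads) lies 155 mm ahead of it; z points along the fingers, y is the direction in which the jaws open and shut (so a half turn about z gives the same grasp; the last joint's range is limited). The gripper opens to 85 mm and grips with 20 to 120 N. Pads are 22 mm wide; open, the fingers measure 114 mm over their backs; the gripper's body (76 mm by 85 mm) begins 54 mm behind the grasp point. The pads swing forward as they close: fully open they stand 13 mm farther back than shut.
Start: joints at [-1.276, 0.26, -0.138, 1.173, 0, 1.571], TCP at [0.153, -0.502, 0.405] pointing down, gripper open.
Joint ranges: [-2.78, 2.78], [-0.83, 1.72], [-1.28, 1.37], [-1.9, 2.12], [-1.57, 1.48], [-3.14, 3.14]. Speed limits (rad/s): [2.57, 2.57, 3.14, 3.14, 3.14, 3.14].

INTERFACE

Orientations are given as a unit quaternion [w, x, y, z].
In Python, from plant import get_state, capture, calibration, hand_in, look_for, trace gives the robot as it stands.
- The arm moves only by the tool play_rows, never from a script. Its argument "targets" is a list of rows, each a list of 6 numbers: the shift along the tool's x, y, z in cm, then the turn, a rotation vector about the tool's x, y, z in rad. In form: [[dx, dy, dz, wx, wy, wz], ...]. A call has 1 to 12 rows; each row is the pose to reach, as a shift and turn from the pose measured when the call began, along the tool's axes at that moment; what a row does not reach only later rows make up. A row lasts 1/12 s, in which the tool goes at most 41.7 mm and 7.16 degrees, less where a joint would pass 70% of its speed; a pose out of reach is approached as far as the arm can. A call with a gripper value outside its range is refused whole. "fingers" is the finger opening in cm, from 0 to 8.54, set as the call begins (left out, the last holds). The fingers move at their own pace and stop on an object; "grip_force" is the grip in N (left out, the last holds). Time passes only in rows, so rows that repeat a pose let the fingers close. It gives the time, the measured TCP pose, the force and the opening at its end, in the units of the state.
- get_state(): the state, without advancing time (a new reading comes with each control period).
- capture(name): name is "side" or "top"; returns (picture, depth): 420x560x3 uint8, red, green, blue; 420x560 float32, m along the optical axis (not along the pixel's ray), 0 where there is no reading.
- calibration(name): a dict with "fovy" (degrees; the focal length in pixels is half the picture's height over the tangent of half this angle, whatever the lens; pixels are square), "cx", "cy" (the principal point, pixels), "eye" and "rotation" of the camera in the world. Camera axes: x right, y down, z forward; pixel columns grow to the right and rows downward; lengths in m; the calibration is good to about 2 mm. A picture is of the moment at which its call begins. calibration takes no time and is no camera call.
- hand_in(): hands the job in, once; it reports no verdict.
Trained networks look in the newest picture that a camera, given by its name, has taken for a name from the list of things; names that differ only in an ending like _2 or _b are one class to them, and where a whole thing is asked for, a point or a joint stands for the part that bears it (a point fixed in the world has none). Each returns a list of dicts, best first, with "p" (0 to 1); they miss things now and then, are a little off and sometimes report something else, mostly with a low value. They report only what shows in the picture. A call takes as long as a camera call.
- look_for(name, camera): "centre" ([x, y, z] in m, in world coordinates, good to about 4 mm: the middle of the surface that is visible of it).
- trace(name, camera): "region" (420x560 bool, what is visible of it).
The state is a dict: "time": time; "qpos": joint angles; "qd": joint speeds; "tau": joint torques, N m; "position": TCP position; "ee_rot": TCP orientation; "ft_force": force on the tool from outside, world axes, zero at the start; "wrist_torque": the same for the moment, N m; "grip_width": opening from 0.0 (shut) to 1.0 (fully open).
Only numpy, scipy, OpenCV 4.12 (cv2) and the standard library are available. Lean on these libraries where they do the work, as an engineer would, in place of code of your own. Each camera call takes 0.05 s, during which the arm holds its last target.

TASK

On the welding table, turn the round index table by its upright black handle clockwise (seen from above) until its spring detent clicks in and it stays there, and let go of the handle. Then take the steel pull tab of the hitch latch, pull it sideways away from the socket against its spring, and with the latch pulled lift the tongue about 60 mm off the ball by the tab. Finish while still gripping and holding the tongue raised and still, with the index table still in its detent; leave the loose things around it where they lie.

Things in the scene. Friction and masses are not known exactly. Their poses are not given: they have to be found in the camera images.
- table_axis (a point): Point on the vertical axis of the index table, at the top face of its disc, 44 mm above the work surface. The index table is a fixed grey base with a dark steel disc (350 mm across) turning on it; the sprung detent roller stands in a block at its rim, 40 degrees anticlockwise of x. This frame belongs to the fixed base: z up; x is the direction in which the tongue points (from pivot to ball) once the disc is in its detent.
- turntable (a joint): Angle of the disc, rad: 0 in the detent, positive anticlockwise from above, starts at 0.6 to 1.2. About 0.15 N m of friction; near 0 a spring roller on the base must ride over a steel lug on the rim (crest at 0.065, about 1 N m), then drops between two lugs and centres the disc. The other lug's crest is at -0.065; end stops at -0.35 and 1.35.
- turn_handle (a point): Centre of the grip zone of the turning handle: an upright black round post, diameter 26 mm, standing on the disc 130 mm from its axis, from 50 to 110 mm above the work surface; this point is on its axis at 88 mm. In the detent it lies on the +y side of table_axis. It does not spin by itself; a gripper can slip round it.
- hitch_ball (a point): Centre of the 50 mm steel tow ball, on the axis of the disc, 105 mm above the work surface. Its frame turns with the disc: x points along the tongue from pivot to ball, y horizontal, z up. The ball has a flat shoulder below, under which the latch bolt catches.
- tongue_pivot (a point): Centre of the level pin on which the tongue swings up and down, in the two-cheek drum frame on the disc, 150 mm from the ball centre, at the same height (105 mm). Its frame turns with the disc, as that of hitch_ball; the pin lies along y.
- tongue (a joint): Angle of the tongue, rad: 0 coupled and level, positive raised, stop at 0.75. A 40 mm square steel tube ending in a round dark socket (68 mm across, top 138 mm above the work surface) that sits over the ball; 0.5 to 1 kg, falls back when let go. With the latch in it rises no more than about 0.02; 60 mm of lift at the socket is 0.41 rad.
- socket (a point): Centre of the socket on the tongue, 150 mm from the pivot; coincides with the ball centre while coupled. Frame of the tongue: x along it, y along the pivot pin.
- latch (a joint): Travel of the latch bolt, m: 0 in (locked, spring rest), positive pulled out towards -y of socket, stop at 0.018. From 0.010 on it clears the ball. The spring pulls back with 4 N at 0 and 8.5 N at 0.018.
- latch_tab (a point): Centre of the grip zone of the latch's upright flat steel pull tab: 14 mm thick along y, 24 mm wide along x, top 162 mm above the work surface when coupled; this point is 21 mm below the top, mid-plane. It stands 85 mm to the -y side of the ball centre, 44 mm clear of the socket, and moves with latch and tongue (axes as socket); it tilts with the tongue about y.
- offcut: Loose bystander: piece of 40 mm square steel tube, 150 mm long, lying beside the index table; origin at the centre of its underside.
- weld_square: Loose bystander: L-shaped dark welding square, legs 80 mm, 14 mm thick, beside the index table.
- spanner: Loose bystander: spanner, 170 mm long, lying at the right, nearer the robot.
- tin: Loose bystander: small metal jar, 60 mm across, 65 mm tall, beside the index table.
- spray_can: Loose bystander: spray can, 64 mm across, 190 mm tall, at the right.
- bush: Loose bystander: aluminium bush, 48 mm across, 50 mm tall, at the left.

How it is judged:
By the outcome, as a careful person would: the job done as asked, in the order asked, and still so for the second after the job is handed in, while the arm keeps its last pose, push and grip.
It also fails if it takes over 46 s, if anything falls off the work surface, if the arm or the gripper's body presses on something with over 40 N, if the wrist force passes 120 N, or if a joint passes its speed limit or range.

## Working session

There is one attempt and no reset: what is moved stays moved. The work goes in short steps, Python scripts to look and compute and a tool call to move; the robot and the scene stay as the last step left them, time stands still between calls to the robot, and variables do not carry over. Pictures are saved under pics/ and viewed, and the job is handed in when it is done.

Besides the shell and the picture viewer there is one more tool, called after "Emit:" as name([rows], argument=value, ...), one row to a line, values as JSON. play_rows: Moves the arm, as the interface text tells. Its arguments: {"type":"object","properties":{"targets":{"type":"array"},"fingers":{"type":"number"},"grip_force":{"type":"number"}},"required":["targets"]}

```bash
mkdir -p pics; ls
cat > h.py <<'E'
import numpy as np, cv2
from plant import *
def snap(n,f):
    im,d=capture(n); cv2.imwrite('pics/'+f,im[:,:,::-1]); return im,d
def pt(n,d,u,v):
    c=calibration(n); f=210/np.tan(np.radians(c['fovy'])/2)
    z=d[int(v),int(u)]
    return np.array(c['eye'])+np.array(c['rotation'])@np.array([(u-c['cx'])/f*z,(v-c['cy'])/f*z,z])
def proj(n,p):
    c=calibration(n); f=210/np.tan(np.radians(c['fovy'])/2)
    q=np.array(c['rotation']).T@(np.array(p)-np.array(c['eye']))
    return q[0]/q[2]*f+c['cx'],q[1]/q[2]*f+c['cy']
E
python3 - <<'E'
from h import *
for n in('side','top'):
    snap(n,n+'0.png'); print(n,calibration(n))
    for k in('table_axis','turn_handle','hitch_ball','tongue_pivot','socket','latch_tab','offcut','weld_square','spanner','tin','spray_can','bush'):
        try: print(k,[(np.round(r['centre'],3).tolist(),round(r['p'],2)) for r in look_for(k,n)][:2])
        except Exception as e: print(k,e)
print(get_state())
E
```

```text
pics
side {'fovy': 55.29155202930383, 'cx': 280.3668185930738, 'cy': 208.07939956476886, 'eye': array([0.04144319, 0.70833048, 0.88554703]), 'rotation': array([ 0.11687758, -0.25207748,  0.87135653, -0.40439384])}
table_axis [([0.581, 0.017, 0.044], 0.85), ([0.573, 0.018, 0.044], 0.36)]
turn_handle [([0.578, 0.018, 0.043], 0.91), ([0.316, 0.463, 0.049], 0.24)]
hitch_ball [([0.578, 0.017, 0.048], 0.78)]
tongue_pivot [([0.574, 0.014, 0.039], 0.59), ([0.655, -0.07, 0.137], 0.33)]
socket [([0.565, -0.032, 0.128], 0.75)]
latch_tab [([0.658, -0.073, 0.136], 0.54)]
offcut [([0.582, -0.253, 0.04], 0.8)]
weld_square [([0.379, -0.139, 0.043], 0.74), ([0.563, 0.284, 0.016], 0.67)]
spanner [([0.401, -0.455, 0.003], 0.61)]
tin [([0.379, -0.142, 0.044], 0.73)]
spray_can [([0.601, -0.52, 0.112], 0.6)]
bush [([0.32, 0.463, 0.05], 0.6)]
top {'fovy': 47.10666777496752, 'cx': 276.0572527539139, 'cy': 211.6486504372781, 'eye': array([ 0.29119166, -0.01480972,  1.57237713]), 'rotation': array([ 0.0522872 , -0.69679689,  0.71302743, -0.05772377])}
table_axis [([0.607, -0.003, 0.044], 0.9)]
turn_handle [([
[... 436 characters left out ...]
([0.319, 0.458, 0.049], 0.55)]
{'time': 1.3, 'qpos': array([-1.27600091e+00,  2.59982773e-01, -1.38072510e-01,  1.17273657e+00,
       -1.02029384e-05,  1.57081476e+00]), 'qd': array([ 0.00189101,  0.00063482, -0.00021398, -0.00072073, -0.00038394,
        0.00015198]), 'tau': array([ 1.91749743e-03, -4.05612695e+01,  2.54232717e+01,  1.51297249e-03,
        2.76469655e-04, -7.72144588e-07]), 'position': array([ 0.1525308 , -0.50234154,  0.40472378]), 'ee_rot': array([ 2.96412000e-06,  9.89157965e-01,  1.46855441e-01, -4.71727566e-06]), 'ft_force': array([ 0.02697155,  0.6469212 , -0.50096108]), 'wrist_torque': array([ 0.00582791, -0.02606555,  0.03566003]), 'grip_width': 1.0042216291811703}
```

View pics/side0.png

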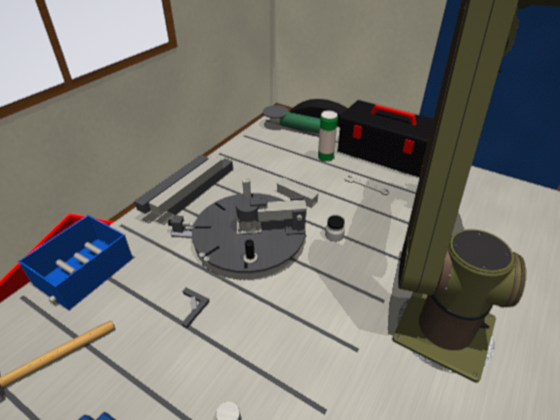

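View pics/top0.png

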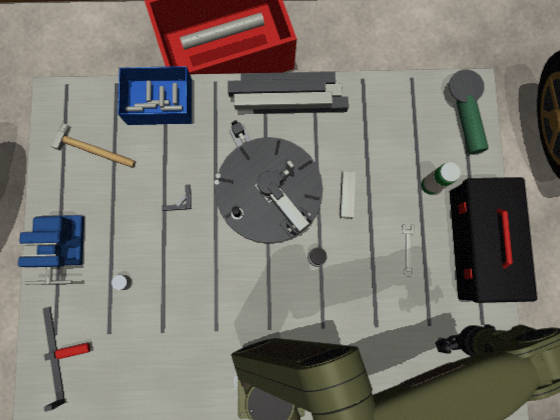

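```bash
cat > h.py <<'E'
import numpy as np, cv2
from scipy.spatial.transform import Rotation as R
from plant import *
def Rc(c):
    q=c['rotation']; return R.from_quat([q[1],q[2],q[3],q[0]]).as_matrix()
def snap(n,f):
    im,d=capture(n); cv2.imwrite('pics/'+f,im[:,:,::-1]); return im,d
def cloud(n,d):
    c=calibration(n); f=210/np.tan(np.radians(c['fovy'])/2)
    v,u=np.mgrid[0:420,0:560]
    P=np.stack([(u-c['cx'])/f*d,(v-c['cy'])/f*d,d],-1)
    return P@Rc(c).T+np.array(c['eye'])
def proj(n,p):
    c=calibration(n); f=210/np.tan(np.radians(c['fovy'])/2)
    q=Rc(c).T@(np.array(p)-np.array(c['eye']))
    return q[0]/q[2]*f+c['cx'],q[1]/q[2]*f+c['cy']
E
python3 - <<'E'
from h import *
for n in('side','top'):
    im,d=snap(n,n+'1.png'); P=cloud(n,d); np.save(n+'1.npy',P)
    for nm in('turn_handle','latch_tab','table_axis'):
        for r in trace(nm,n)[:1]:
            m=r['region']; v,u=np.where(m); print(n,nm,r['p'],m.sum(),u.min(),u.max(),v.min(),v.max())
    m=(d>0)&(abs(P[...,0]-.59)<.2)&(abs(P[...,1])<.2)
    m44=m&(abs(P[...,2]-.044)<.006)
    cs,_=cv2.findContours(m44.astype(np.uint8),cv2.RETR_EXTERNAL,cv2.CHAIN_APPROX_NONE)
    c=max(cs,key=cv2.contourArea); q=np.array([P[y,x,:2] for x,y in cv2.convexHull(c)[:,0]])
    print(n,'disc bbox',q.min(0),q.max(0))
    A=np.c_[2*q,np.ones(len(q))]; s=np.linalg.lstsq(A,(q**2).sum(1),rcond=None)[0]; print('c',s[:2],'r',np.sqrt(s[2]+s[0]**2+s[1]**2))
    # height clusters
    for lo,hi in((.085,.12),(.10,.125),(.125,.148),(.15,.17)):
        mm=(m&(P[...,2]>lo)&(P[...,2]<hi)).astype(np.uint8)
        k,l,st,ce=cv2.connectedComponentsWithStats(mm)
        for i in range(1,k):
            if st[i,4]>6: Q=P[l==i]; print(lo,hi,st[i,4],Q.min(0).round(3),Q.max(0).round(3),Q.mean(0).round(3))
    s=1.0
    x0,y0=(170,160) if n=='side' else (200,110)
    cv2.imwrite('pics/z%s1.png'%n,cv2.resize(im[y0:y0+140,x0:x0+180,::-1],None,fx=4,fy=4,interpolation=cv2.INTER_CUBIC))
E
```

```text
side turn_handle 0.72 7475 192 306 180 273
side latch_tab 0.57 130 242 250 180 196
side table_axis 0.68 8058 168 306 180 273
side disc bbox [ 0.43267999 -0.12828728] [0.78861744 0.17114866]
c [ 6.10106359e-01 -5.58880256e-04] r 0.17553352422478108
0.085 0.12 35 [ 0.646 -0.075  0.101] [ 0.666 -0.06   0.119] [ 0.655 -0.067  0.11 ]
0.085 0.12 573 [ 0.452 -0.099  0.085] [0.633 0.03  0.12 ] [ 0.531 -0.033  0.104]
0.085 0.12 97 [0.514 0.088 0.085] [0.539 0.113 0.111] [0.524 0.103 0.102]
0.1 0.125 47 [ 0.646 -0.075  0.101] [ 0.666 -0.06   0.124] [ 0.655 -0.067  0.113]
0.1 0.125 818 [ 0.453 -0.133  0.1  ] [0.633 0.03  0.125] [ 0.527 -0.05   0.117]
0.1 0.125 64 [0.514 0.088 0.1  ] [0.539 0.112 0.111] [0.526 0.101 0.107]
0.125 0.148 46 [ 0.643 -0.077  0.125] [ 0.666 -0.06   0.148] [ 0.655 -0.068  0.136]
0.125 0.148 395 [ 0.556 -0.046  0.125] [0.638 0.03  0.148] [ 0.597 -0.004  0.138]
0.125 0.148 7 [ 0.494 -0.128  0.126] [ 0.505 -0.119  0.128] [ 0.499 -0.123  0.127]
0.15 0.17 36 [ 0.647 -0.078  0.151] [ 0.672 -0.061  0.163] [ 0.656 -0.069  0.157]
top turn_handle 0.93 8768 216 322 137 242
top la
[... 1367 characters left out ...]
51  0.131] [ 0.55  -0.061  0.127]
0.125 0.148 28 [ 0.519 -0.084  0.125] [ 0.541 -0.047  0.131] [ 0.529 -0.065  0.127]
0.125 0.148 8 [ 0.512 -0.083  0.125] [ 0.525 -0.077  0.129] [ 0.52  -0.081  0.127]
0.125 0.148 9 [ 0.509 -0.098  0.125] [ 0.527 -0.089  0.131] [ 0.518 -0.093  0.128]
0.125 0.148 22 [ 0.493 -0.134  0.125] [ 0.521 -0.11   0.131] [ 0.506 -0.123  0.128]
0.125 0.148 8 [ 0.506 -0.077  0.127] [ 0.512 -0.062  0.133] [ 0.509 -0.069  0.13 ]
0.125 0.148 90 [ 0.46  -0.125  0.125] [ 0.506 -0.065  0.133] [ 0.487 -0.1    0.127]
0.125 0.148 22 [ 0.457 -0.087  0.125] [ 0.485 -0.067  0.133] [ 0.471 -0.075  0.129]
0.15 0.17 38 [ 0.647 -0.086  0.153] [ 0.67  -0.065  0.168] [ 0.658 -0.075  0.16 ]
```

View pics/zside1.png

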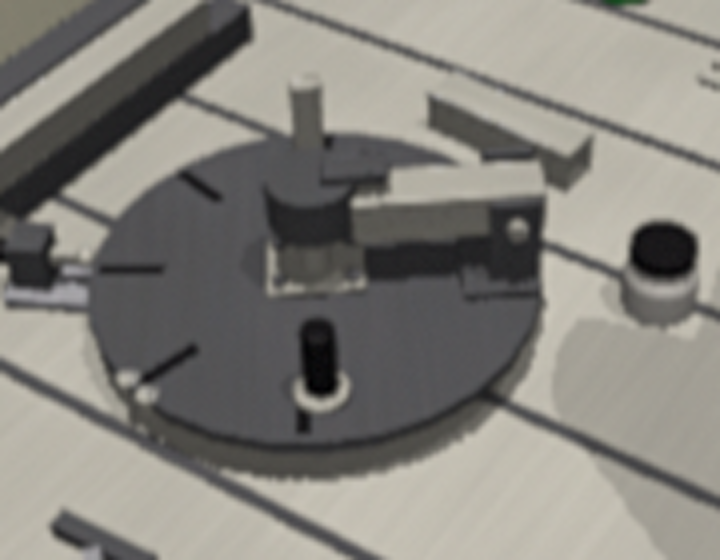

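View pics/ztop1.png

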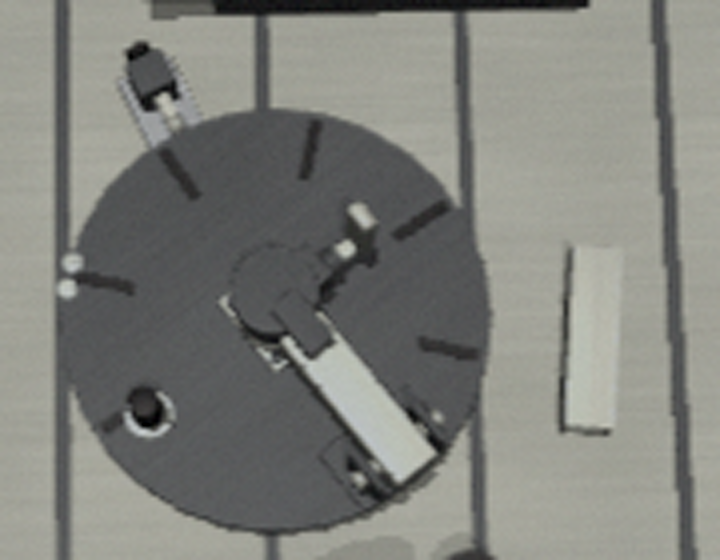

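```bash
cat >> h.py <<'E'
def Rdown(yh):  # tool z down, tool y heading yh (rad)
    y=np.array([np.cos(yh),np.sin(yh),0]); z=np.array([0,0,-1.]); return np.c_[np.cross(y,z),y,z]
def cur():
    s=get_state(); q=s['ee_rot']; return np.array(s['position']),R.from_quat([q[1],q[2],q[3],q[0]]).as_matrix(),s
def rows(targets):
    p,M,s=cur()
    for t,Q in targets:
        d=M.T@(t-p)*100; w=R.from_matrix(M.T@Q).as_rotvec()
        print('[%.1f,%.1f,%.1f,%.2f,%.2f,%.2f],'%(*d,*w))
    return
E
python3 - <<'E'
from h import *
ax=np.array([.6105,-.0035])
import cv2
for n in('side','top'):
    P=np.load(n+'1.npy'); im=cv2.imread('pics/%s1.png'%n)
    rr=np.hypot(P[...,0]-ax[0],P[...,1]-ax[1]); a=np.degrees(np.arctan2(P[...,1]-ax[1],P[...,0]-ax[0]))
    for lo,hi,zl,nm in((.17,.25,.047,'rim stuff'),(.178,.26,.012,'low')):
        m=((rr>lo)&(rr<hi)&(P[...,2]>zl)&(P[...,2]<.15)).astype(np.uint8)
        k,l,st,ce=cv2.connectedComponentsWithStats(m)
        for i in range(1,k):
            if st[i,4]>2: print(n,nm,st[i,4],ce[i].round(),'ang',a[l==i].mean().round(1),'r',rr[l==i].min().round(3),rr[l==i].max().round(3),'z',P[l==i][:,2].max().round(3))
    # dark tongue: light top 0.12-.13
    m=(P[...,2]>.118)&(P[...,2]<.131)&(rr>.05)&(rr<.17)&(im.min(-1)>120)
    Q=P[m]; print(len(Q)); c=Q[:,:2].mean(0); u,s,v=np.linalg.svd(Q[:,:2]-c); print(c, np.degrees(np.arctan2(v[0,1],v[0,0])))
    d=ax-c; print('ang to axis',np.degrees(np.arctan2(d[1],d[0])))
    m=(P[...,2]>.156)&(P[...,2]<.17)&(rr<.13); Q=P[m]; print('tab',Q.mean(0),a[m].mean())
print(get_state()['time'])
E
```

```text
side rim stuff 88 [304. 215.] ang -150.1 r 0.17 0.178 z 0.128
side rim stuff 101 [177. 220.] ang 27.1 r 0.204 0.248 z 0.062
side rim stuff 17 [328. 222.] ang -146.8 r 0.245 0.25 z 0.066
side low 305 [294. 192.] ang -95.7 r 0.236 0.26 z 0.043
side low 261 [178. 224.] ang 27.9 r 0.178 0.253 z 0.062
side low 125 [329. 228.] ang -148.5 r 0.241 0.26 z 0.066
side low 3 [305. 234.] ang -156.3 r 0.178 0.178 z 0.045
side low 4 [295. 254.] ang 175.4 r 0.178 0.18 z 0.044
side low 3 [288. 259.] ang 166.2 r 0.178 0.18 z 0.04
side low 3 [279. 264.] ang 155.1 r 0.178 0.178 z 0.045
322
[ 0.5189474  -0.07064687] 41.198121789561874
ang to axis 36.25721510767375
tab [ 0.65769243 -0.06887696  0.15920337] -54.1338376625772
top rim stuff 111 [238. 128.] ang 25.1 r 0.204 0.249 z 0.065
top rim stuff 3 [300. 147.] ang -39.4 r 0.171 0.173 z 0.051
top rim stuff 3 [315. 164.] ang -64.3 r 0.172 0.176 z 0.048
top rim stuff 3 [320. 175.] ang -77.9 r 0.174 0.176 z 0.051
top rim stuff 3 [321. 183.] ang -86.2 r 0.17 0.174 z 0.049
top rim stuff 97 [302. 228.] ang -143.7 r 0.17 0.18 z 0.133
top rim stuff 6 [314. 249.] ang -145.5 r 0.247 0.25 z 0.068
top low 216 [238. 131.] ang 25.6 r 0.178 0.253 z 0.065
top low 3 [235. 141.] ang 31.7 r 0.197 0.2 z 0.017
top low 243 [344. 193.] ang -95.4 r 0.242 0.26 z 0.048
top low 16 [189. 191.] ang 90.0 r 0.255 0.26 z 0.021
top low 3 [322. 196.] ang -100.1 r 0.178 0.179 z 0.047
top low 4 [190. 199.] ang 95.8 r 0.256 0.26 z 0.018
top low 6 [190. 204.] ang 99.8 r 0.256 0.26 z 0.02
top low 5 [317. 212.] ang -117.8 r 0.178 0.18 z 0.048
top low 24 [305. 227.] ang -139.4 r 0.178 0.18 z 0.129
top low 3 [291. 237.] ang -156.4 r 0.179 0.179 z 0.059
top low 64 [314. 251.] ang -146.1 r 0.243 0.26 z 0.075
439
[ 0.52008011 -0.0739075 ] -141.40534447507102
ang to axis 37.90692173423787
tab [ 0.65882502 -0.07471551  0.16096657] -55.85426827143602
1.7
```

Run:
```python
from h import *
p,M,s=cur()
y0=np.radians(-73.1); y1=np.radians(39.7)
T=[]
a=np.array([.1525,-.5023,.405]); b=np.array([.527,.0975,.36])
for k in range(1,25):
    f=k/24; f=f-np.sin(2*np.pi*f)/(2*np.pi)*.5
    T.append((a+f*(b-a),Rdown(y0+f*(y1-y0))))
rows(T[:12]); print(s['position'])
```

```text
[1.1,-1.0,0.1,0.00,0.00,-0.04],
[2.3,-2.0,0.2,0.00,0.00,-0.09],
[3.7,-3.2,0.3,0.00,0.00,-0.14],
[5.2,-4.6,0.4,0.00,0.00,-0.19],
[7.0,-6.1,0.6,0.00,0.00,-0.26],
[9.1,-7.9,0.7,-0.00,0.00,-0.34],
[11.4,-10.0,0.9,-0.00,0.00,-0.42],
[14.1,-12.3,1.2,-0.00,0.00,-0.52],
[17.0,-14.8,1.4,-0.00,0.00,-0.63],
[20.1,-17.5,1.7,-0.00,0.00,-0.74],
[23.3,-20.4,1.9,-0.00,0.00,-0.86],
[26.6,-23.3,2.2,-0.00,0.00,-0.98],
[ 0.15252044 -0.50233733  0.40470875]
```

Emit:
play_rows([
  [1.1, -1.0, 0.1, 0, 0, -0.04],
  [2.3, -2.0, 0.2, 0, 0, -0.09],
  [3.7, -3.2, 0.3, 0, 0, -0.14],
  [5.2, -4.6, 0.4, 0, 0, -0.19],
  [7.0, -6.1, 0.6, 0, 0, -0.26],
  [9.1, -7.9, 0.7, 0, 0, -0.34],
  [11.4, -10.0, 0.9, 0, 0, -0.42],
  [14.1, -12.3, 1.2, 0, 0, -0.52],
  [17.0, -14.8, 1.4, 0, 0, -0.63],
  [20.1, -17.5, 1.7, 0, 0, -0.74],
  [23.3, -20.4, 1.9, 0, 0, -0.86],
  [26.6, -23.3, 2.2, 0, 0, -0.98],
], fingers=7, grip_force=60)

```text
time: 2.7
position: [0.3378, -0.2038, 0.3832]
ee_rot: [0.001, 0.802, 0.597, 0.0]
ft_force: [1.6, -0.3, -0.5]
grip_width: 0.822
```

```bash
cat >> h.py <<'E'
def line(b,yh,n):
    p,M,s=cur(); y0=np.arctan2(M[1,1],M[0,1]); dy=(yh-y0+np.pi)%(2*np.pi)-np.pi
    rows([(p+(np.array(b)-p)*f,Rdown(y0+dy*f)) for f in (lambda x:.5*x+.5*(1-np.cos(np.pi*x))/2)(np.arange(1,n+1)/n)])
    print(p,np.degrees(y0),s['ft_force'],s['time'],s['grip_width'])
E
python3 -c "
from h import *
line([.527,.0975,.36],np.radians(39.7),12)"
```

```text
[1.7,0.5,0.1,0.00,0.00,-0.05],
[4.0,1.1,0.3,0.00,0.00,-0.11],
[6.8,1.9,0.5,0.00,0.00,-0.20],
[10.0,2.8,0.7,0.00,0.00,-0.29],
[13.5,3.7,0.9,0.00,0.00,-0.39],
[17.1,4.7,1.2,0.00,0.00,-0.49],
[20.8,5.8,1.4,0.00,0.00,-0.60],
[24.3,6.7,1.6,0.00,0.00,-0.70],
[27.5,7.6,1.9,0.00,0.00,-0.79],
[30.3,8.4,2.1,0.00,0.00,-0.87],
[32.6,9.0,2.2,0.00,0.00,-0.93],
[34.3,9.5,2.3,0.00,0.00,-0.98],
[ 0.33775477 -0.20376203  0.38323023] -16.668768564021214 [ 1.63598538 -0.28486308 -0.482273  ] 2.7 0.8221443106844126
```

Emit:
play_rows([
  [2.2, 0.6, 0.1, 0, 0, -0.06],
  [4.6, 1.2, 0.3, 0, 0, -0.13],
  [7.2, 2.0, 0.5, 0, 0, -0.21],
  [10.2, 2.8, 0.7, 0, 0, -0.29],
  [13.5, 3.7, 0.9, 0, 0, -0.39],
  [17.1, 4.7, 1.2, 0, 0, -0.49],
  [20.8, 5.8, 1.4, 0, 0, -0.6],
  [24.3, 6.7, 1.6, 0, 0, -0.7],
  [27.5, 7.6, 1.9, 0, 0, -0.79],
  [30.3, 8.4, 2.1, 0, 0, -0.87],
  [32.6, 9.0, 2.2, 0, 0, -0.94],
  [34.3, 9.5, 2.3, 0, 0, -0.98],
])

```text
time: 3.7
position: [0.5282, 0.0997, 0.36]
ee_rot: [0.001, 0.425, 0.905, 0.0]
ft_force: [-0.6, -0.4, -0.7]
grip_width: 0.816
```

```bash
python3 -c "
from h import *
for n in('side','top'):
    im,d=snap(n,n+'2.png')
    x0,y0=(170,140) if n=='side' else (180,110)
    cv2.imwrite('pics/z%s2.png'%n,cv2.resize(im[y0:y0+140,x0:x0+180,::-1],None,fx=4,fy=4))
line([.527,.0975,.244],np.radians(39.7),8)"
```

```text
[-0.0,-0.0,0.9,0.00,0.00,-0.00],
[-0.0,-0.1,2.3,0.00,0.00,-0.00],
[-0.0,-0.1,4.0,0.00,0.00,-0.00],
[-0.0,-0.1,5.8,0.00,0.00,-0.00],
[-0.0,-0.2,7.6,0.00,0.00,-0.00],
[-0.0,-0.2,9.3,0.00,0.00,-0.00],
[-0.1,-0.3,10.6,0.00,0.00,-0.00],
[-0.1,-0.3,11.6,0.00,0.00,-0.00],
[0.5286025  0.09974486 0.35984204] 39.677400817900406 [-0.07225883 -1.08746646 -0.0949003 ] 3.8 0.8194544656005183
```

View pics/zside2.png

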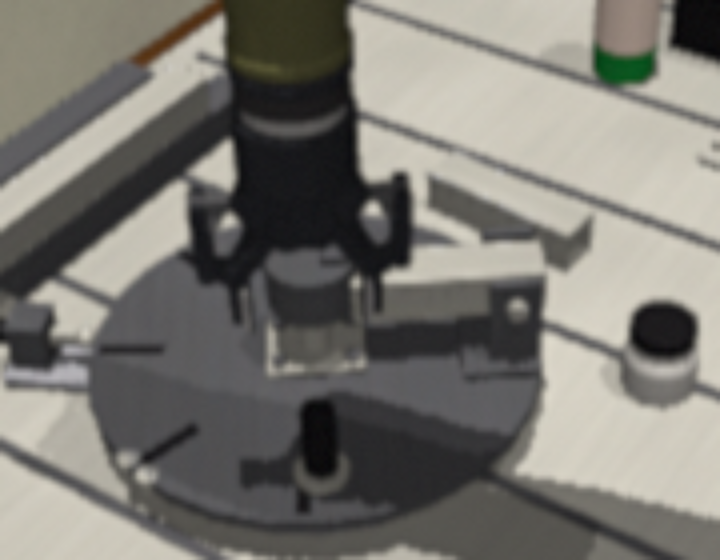

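View pics/ztop2.png

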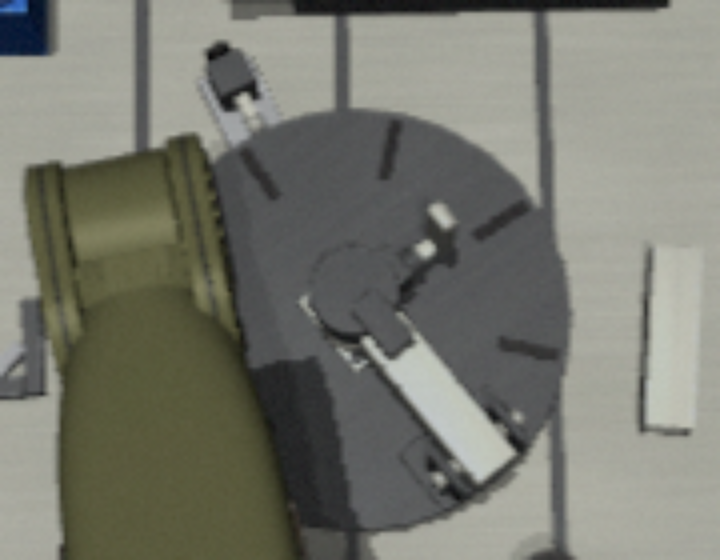

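The side view shows the open gripper above the handle (handle at zoom 320,430), with the fingers spread along the tongue direction as planned. Descend, then close.

Emit:
play_rows([
  [0, 0, 0.9, 0, 0, 0],
  [0, -0.1, 2.3, 0, 0, 0],
  [0, -0.1, 4.0, 0, 0, 0],
  [0, -0.1, 5.8, 0, 0, 0],
  [0, -0.2, 7.6, 0, 0, 0],
  [0, -0.2, 9.3, 0, 0, 0],
  [-0.1, -0.3, 10.6, 0, 0, 0],
  [-0.1, -0.3, 11.6, 0, 0, 0],
  [-0.1, -0.3, 11.6, 0, 0, 0],
])

```text
time: 4.55
position: [0.5254, 0.096, 0.2416]
ee_rot: [-0.001, 0.426, 0.905, -0.001]
ft_force: [0.2, 0.1, 0.3]
grip_width: 0.821
```

Emit:
play_rows([
  [0, 0, 0, 0, 0, 0],
  [0, 0, 0, 0, 0, 0],
  [0, 0, 0, 0, 0, 0],
  [0, 0, 0, 0, 0, 0],
  [0, 0, 0, 0, 0, 0],
  [0, 0, 0, 0, 0, 0],
], fingers=0, grip_force=60)

```text
time: 5.05
position: [0.5264, 0.0966, 0.243]
ee_rot: [0.0, 0.426, 0.905, 0.001]
ft_force: [0.4, 2.5, 5.7]
grip_width: 0.289
```

```bash
python3 -c "
from h import *
p,M,s=cur();print(p,M,s['ft_force'],s['grip_width'],s['qpos'])
for n in('side',):
    im,d=snap(n,n+'3.png')
    x0,y0=(170,140) if n=='side' else (180,110)
    cv2.imwrite('pics/z%s3.png'%n,cv2.resize(im[y0:y0+140,x0:x0+180,::-1],None,fx=4,fy=4))
"
```

```text
[0.52642727 0.09655471 0.24298259] [[-6.37830689e-01  7.70176283e-01  7.10465268e-04]
 [ 7.70176591e-01  6.37830193e-01  8.14364975e-04]
 [ 1.74048391e-04  1.06661069e-03 -9.99999416e-01]] [0.36720213 2.50166077 5.70895802] 0.288910050924047 [ 1.81214036e-01  3.97468335e-01 -3.88906881e-01  7.83575511e-01
  6.72987508e-04  1.06033240e+00]
```

View pics/zside3.png

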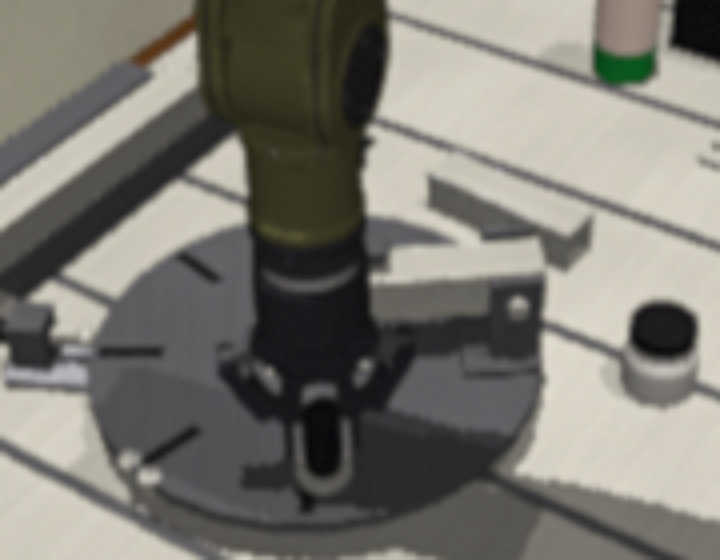

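```bash
cat >> h.py <<'E'
def arc(ax,a0,angs,r,z,off=0):
    T=[]
    for a in angs:
        a=np.radians(a); T.append((np.array([ax[0]+r*np.cos(a),ax[1]+r*np.sin(a),z]),Rdown(a-np.pi/2+off)))
    p,M,s=cur(); y=np.degrees(np.arctan2(M[1,1],M[0,1])); h=np.degrees(np.arctan2(p[1]-ax[1],p[0]-ax[0])); print('yhead',y,'hand ang',h,'r',np.hypot(*(p[:2]-ax)),p,s['ft_force'],s['time'])
    rows(T)
E
python3 -c "
from h import *
arc(np.array([.6105,-.0035]),130,[128.5,126,123,120,116,112,108,104,100,96,92.5,90.5],.1305,.243)"
```

```text
yhead 39.628654071105956 hand ang 130.03551841833004 r 0.13068615947711512 [0.52643451 0.09655931 0.24297367] [0.34882349 2.25626308 5.7283448 ] 5.1
[-0.0,0.3,-0.0,0.00,-0.00,0.02],
[-0.0,0.9,-0.0,0.00,-0.00,0.06],
[-0.1,1.6,-0.0,0.00,-0.00,0.12],
[-0.2,2.3,-0.0,0.00,-0.00,0.17],
[-0.4,3.2,0.0,0.00,-0.00,0.24],
[-0.6,4.0,0.0,0.00,-0.00,0.31],
[-0.9,4.9,0.0,0.00,-0.00,0.38],
[-1.3,5.7,0.0,0.00,-0.00,0.45],
[-1.7,6.5,0.0,0.00,-0.00,0.52],
[-2.2,7.3,0.0,0.00,-0.00,0.59],
[-2.7,8.0,0.0,0.00,-0.00,0.65],
[-2.9,8.3,0.0,0.00,-0.00,0.68],
```

Emit:
play_rows([
  [0, 0.3, 0, 0, 0, 0.02],
  [0, 0.9, 0, 0, 0, 0.06],
  [-0.1, 1.6, 0, 0, 0, 0.12],
  [-0.2, 2.3, 0, 0, 0, 0.17],
  [-0.4, 3.2, 0, 0, 0, 0.24],
  [-0.6, 4.0, 0, 0, 0, 0.31],
  [-0.9, 4.9, 0, 0, 0, 0.38],
  [-1.3, 5.7, 0, 0, 0, 0.45],
  [-1.7, 6.5, 0, 0, 0, 0.52],
  [-2.2, 7.3, 0, 0, 0, 0.59],
  [-2.7, 8.0, 0, 0, 0, 0.65],
  [-2.9, 8.3, 0, 0, 0, 0.68],
])

```text
time: 6.1
position: [0.6105, 0.1259, 0.243]
ee_rot: [0.003, 0.705, 0.71, -0.0]
ft_force: [1.6, -6.0, 1.8]
grip_width: 0.292
```

```bash
python3 -c "
from h import *
arc(np.array([.6105,-.0035]),130,[90,88.5,87,85.5,84,82.5,81,79.5,78.5,77.5,77,76.5],.1305,.243)
for n in('side','top'):
    im,d=snap(n,n+'4.png')
    x0,y0=(170,140) if n=='side' else (180,110)
    cv2.imwrite('pics/z%s4.png'%n,cv2.resize(im[y0:y0+140,x0:x0+180,::-1],None,fx=4,fy=4))
"
```

```text
yhead 0.39975807557951826 hand ang 89.98097640192061 r 0.12937135163172675 [0.61054295 0.12587134 0.24303666] [ 1.57945609 -5.95439881  1.82051928] 6.1
[0.1,-0.0,0.0,0.00,0.00,0.01],
[0.1,0.3,0.0,0.00,0.00,0.03],
[0.1,0.7,0.0,0.00,0.00,0.06],
[0.1,1.0,0.0,0.00,0.00,0.09],
[0.0,1.4,0.0,0.00,0.00,0.11],
[-0.0,1.7,0.0,0.00,0.00,0.14],
[-0.1,2.0,0.0,0.00,0.00,0.16],
[-0.1,2.4,0.0,0.00,0.00,0.19],
[-0.2,2.6,0.0,0.00,0.00,0.21],
[-0.2,2.8,0.0,0.00,0.00,0.23],
[-0.2,2.9,0.0,0.00,0.00,0.23],
[-0.3,3.0,0.0,0.00,0.00,0.24],
```

View pics/zside4.png

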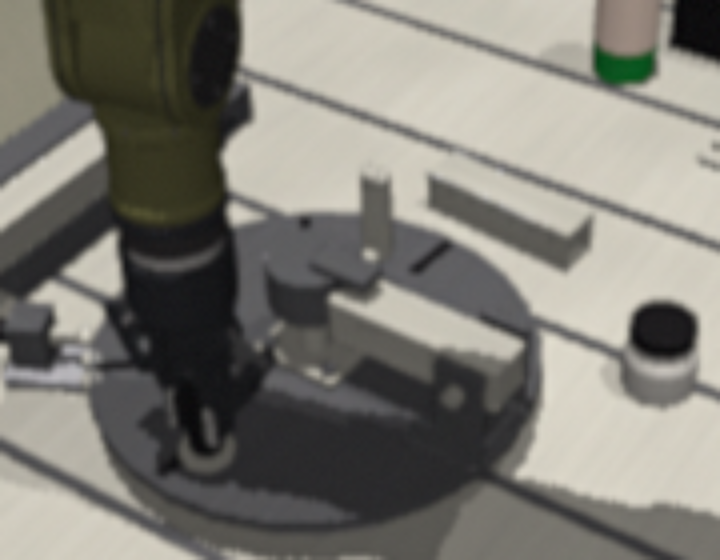

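View pics/ztop4.png

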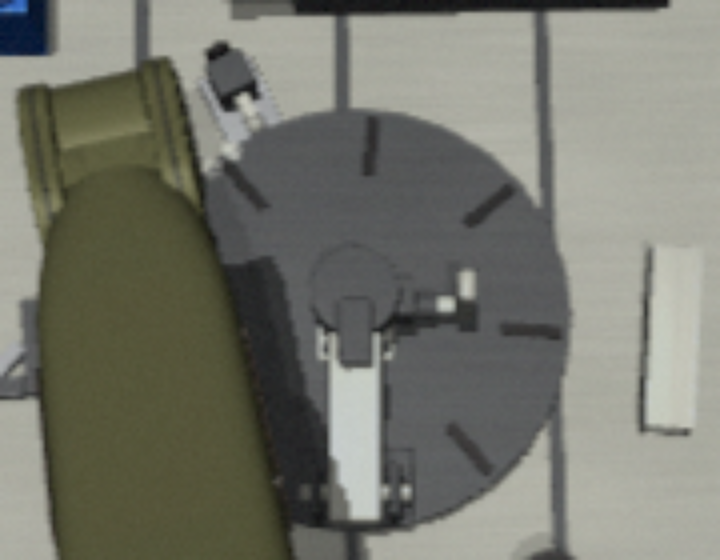

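Emit:
play_rows([
  [0, 0.1, 0, 0, 0, 0.01],
  [0, 0.4, 0, 0, 0, 0.03],
  [0, 0.7, 0, 0, 0, 0.06],
  [0, 1.0, 0, 0, 0, 0.09],
  [0, 1.4, 0, 0, 0, 0.11],
  [-0.1, 1.7, 0, 0, 0, 0.14],
  [-0.1, 2.0, 0, 0, 0, 0.16],
  [-0.2, 2.4, 0, 0, 0, 0.19],
  [-0.2, 2.6, 0, 0, 0, 0.21],
  [-0.3, 2.8, 0, 0, 0, 0.23],
  [-0.3, 3.0, 0, 0, 0, 0.24],
  [-0.3, 3.0, 0, 0, 0, 0.24],
])

```text
time: 7.2
position: [0.6411, 0.1221, 0.243]
ee_rot: [0.004, 0.785, 0.62, -0.001]
ft_force: [0.9, -5.9, 1.4]
grip_width: 0.29
```

```bash
python3 -c "
from h import *
arc(np.array([.6105,-.0035]),130,[76.5,76,75.5,75],.13,.243)
for n in('side','top'):
    im,d=snap(n,n+'5.png')
    x0,y0=(170,140) if n=='side' else (180,110)
    cv2.imwrite('pics/z%s5.png'%n,cv2.resize(im[y0:y0+140,x0:x0+180,::-1],None,fx=4,fy=4))
"
```

```text
yhead -13.384009394703632 hand ang 76.31669317374187 r 0.12926957310802223 [0.64107937 0.12210065 0.24301354] [ 0.88620963 -5.89204139  1.36035333] 7.2
[0.1,-0.0,0.0,0.01,0.01,0.00],
[0.1,0.1,0.0,0.01,0.01,0.01],
[0.1,0.2,0.0,0.01,0.01,0.02],
[0.1,0.3,0.0,0.01,0.01,0.03],
```

View pics/zside5.png

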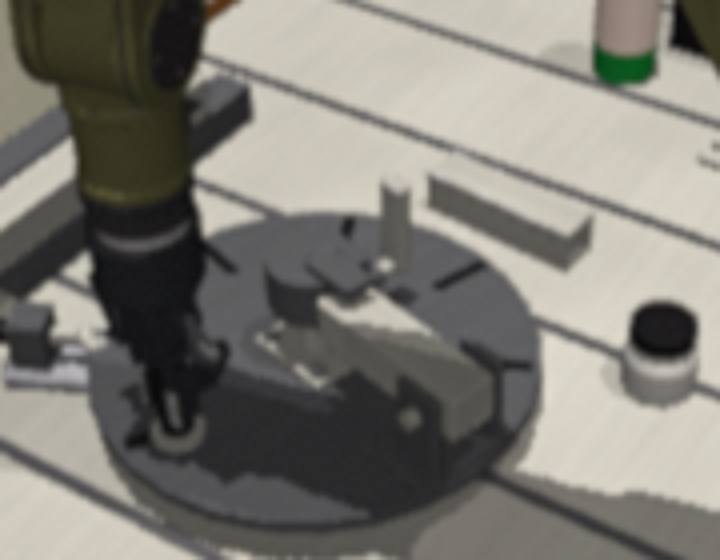

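View pics/ztop5.png

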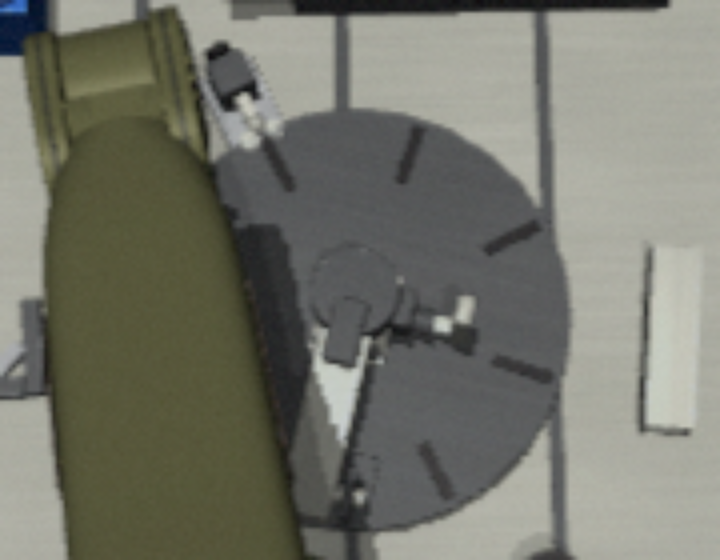

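The roller at zoom (257,122) sits between the two lugs (245,142 and 275,128). Letting go.

Emit:
play_rows([
  [0, 0, 0, 0, 0, 0],
  [0, 0, 0, 0, 0, 0],
  [0, 0, 0, 0, 0, 0],
  [0, 0, 0, 0, 0, 0],
  [0, 0, 0, 0, 0, 0],
], fingers=6)

```text
time: 7.72
position: [0.6409, 0.1224, 0.2429]
ee_rot: [0.004, 0.785, 0.62, -0.0]
ft_force: [0.2, -0.7, -0.2]
grip_width: 0.705
```

Emit:
play_rows([
  [0, 0, -1, 0, 0, 0],
  [0, 0, -3, 0, 0, 0],
  [0, 0, -6, 0, 0, 0],
  [0, 0, -9, 0, 0, 0],
  [0, 0, -11, 0, 0, 0],
  [0, 0, -12, 0, 0, 0],
])

```text
time: 8.22
position: [0.6412, 0.1234, 0.3676]
ee_rot: [0.005, 0.785, 0.62, 0.002]
ft_force: [1.2, 0.6, 0.6]
grip_width: 0.698
```

Run:
```python
from h import *
for n in('side','top'):
    im,d=snap(n,n+'6.png'); P=cloud(n,d); np.save(n+'6.npy',P)
    x0,y0=(170,140) if n=='side' else (180,110)
    cv2.imwrite('pics/z%s6.png'%n,cv2.resize(im[y0:y0+140,x0:x0+180,::-1],None,fx=4,fy=4))
    print([(r['centre'],r['p']) for r in look_for('latch_tab',n)[:2]])
    m=(abs(P[...,0]-.59)<.05)&(abs(P[...,1]+.09)<.03)&(P[...,2]>.10)&(P[...,2]<.17)
    for lo in np.arange(.1,.17,.01):
        Q=P[m&(P[...,2]>=lo)&(P[...,2]<lo+.01)]
        if len(Q): print(lo.round(2),len(Q),Q.min(0).round(3),Q.max(0).round(3),Q.mean(0).round(3))
p,M,s=cur();print(p,s['time'],s['grip_width'],s['ft_force'],s['qpos'])
```

```text
[([0.5825, -0.0817, 0.1216], 0.75), ([0.5817, 0.0325, 0.0403], 0.2)]
0.1 18 [ 0.574 -0.088  0.1  ] [ 0.599 -0.077  0.11 ] [ 0.582 -0.083  0.105]
0.11 21 [ 0.574 -0.091  0.11 ] [ 0.599 -0.078  0.12 ] [ 0.582 -0.082  0.115]
0.12 21 [ 0.574 -0.088  0.12 ] [ 0.599 -0.078  0.129] [ 0.584 -0.082  0.125]
0.13 20 [ 0.574 -0.088  0.132] [ 0.597 -0.077  0.14 ] [ 0.581 -0.082  0.136]
0.14 19 [ 0.573 -0.09   0.141] [ 0.596 -0.078  0.15 ] [ 0.583 -0.082  0.145]
0.15 29 [ 0.574 -0.093  0.15 ] [ 0.597 -0.078  0.16 ] [ 0.584 -0.084  0.156]
0.16 10 [ 0.577 -0.092  0.16 ] [ 0.593 -0.076  0.163] [ 0.585 -0.084  0.161]
[([0.3849, -0.1555, 0.062], 0.61), ([0.5872, -0.0804, 0.1525], 0.59)]
0.1 3 [ 0.575 -0.092  0.106] [ 0.578 -0.083  0.109] [ 0.576 -0.087  0.107]
0.11 4 [ 0.574 -0.095  0.111] [ 0.58  -0.082  0.117] [ 0.577 -0.088  0.115]
0.12 3 [ 0.574 -0.091  0.126] [ 0.581 -0.082  0.128] [ 0.576 -0.087  0.127]
0.13 2 [ 0.575 -0.094  0.137] [ 0.575 -0.084  0.138] [ 0.575 -0.089  0.137]
0.14 3 [ 0.575 -0.09   0.141] [ 0.577 -0.084  0.145] [ 0.575 -0.087  0.142]
0.15 12 [ 0.574 -0.096  0.154] [ 0.598 -0.084  0.159] [ 0.585 -0.089  0.157]
0.16 25 [ 0.577 -0.099  0.16 ] [ 0.595 -0.083  0.166] [ 0.585 -0.091  0.163]
[0.6401848  0.12315573 0.36216195] 8.4167 0.7030682397516924 [-0.09434729  1.31304064 -0.24118421] [ 0.19153734  0.49745487  0.11813014  1.19001911 -0.00658081  1.99548951]
```

View pics/zside6.png

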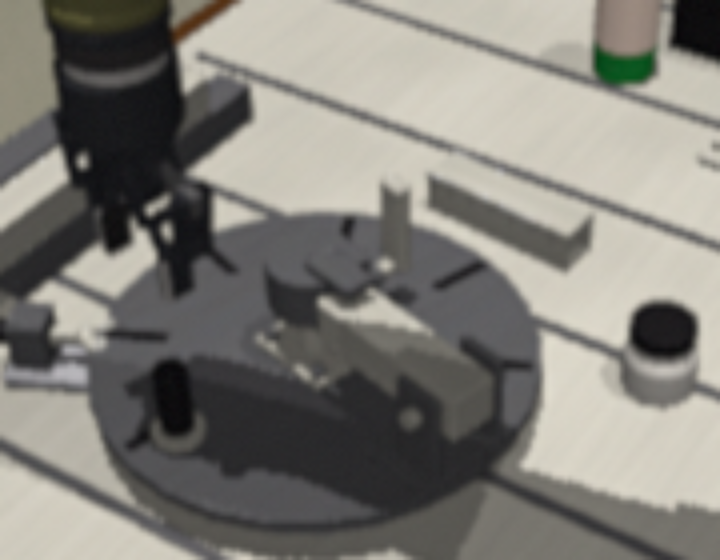

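View pics/ztop6.png

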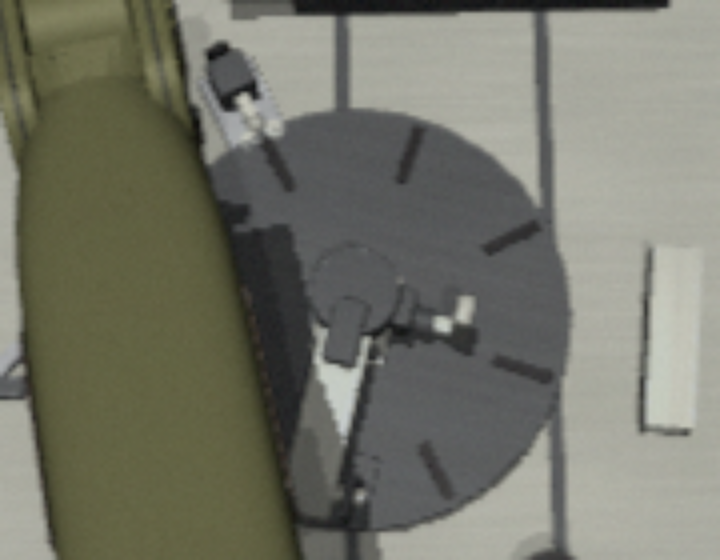

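```bash
python3 -c "
from h import *
line([.5865,-.0875,.37],np.radians(76.4),20)" | sed -n '1,12p;21p'
```

```text
[-0.6,-0.0,-0.0,0.00,0.01,-0.04],
[-1.4,-0.0,-0.0,0.00,0.01,-0.10],
[-2.2,-0.0,-0.1,0.00,0.01,-0.16],
[-3.2,-0.1,-0.1,0.00,0.01,-0.23],
[-4.3,-0.1,-0.1,0.00,0.01,-0.31],
[-5.5,-0.1,-0.2,0.00,0.01,-0.40],
[-6.8,-0.1,-0.2,0.00,0.01,-0.49],
[-8.1,-0.1,-0.2,0.00,0.01,-0.58],
[-9.5,-0.2,-0.3,0.00,0.01,-0.68],
[-10.9,-0.2,-0.3,0.00,0.01,-0.78],
[-12.3,-0.2,-0.4,0.00,0.01,-0.88],
[-13.6,-0.2,-0.4,0.00,0.01,-0.98],
[0.6401848  0.12315573 0.36216195] -13.358495268443606 [-0.09434729  1.31304064 -0.24118421] 8.4167 0.7030682397516924
```

Emit:
play_rows([
  [-0.6, 0, -0.5, 0, 0, -0.04],
  [-1.4, 0, -0.8, 0, 0.01, -0.1],
  [-2.2, 0, -1.0, 0, 0.01, -0.16],
  [-3.2, -0.1, -1.2, 0, 0.01, -0.23],
  [-4.3, -0.1, -1.3, 0, 0.01, -0.31],
  [-5.5, -0.1, -1.4, 0, 0.01, -0.4],
  [-6.8, -0.1, -1.5, 0, 0.01, -0.49],
  [-8.1, -0.1, -1.5, 0, 0.01, -0.58],
  [-9.5, -0.2, -1.5, 0, 0.01, -0.68],
  [-10.9, -0.2, -1.5, 0, 0.01, -0.78],
  [-12.3, -0.2, -1.5, 0, 0.01, -0.88],
  [-13.6, -0.2, -1.5, 0, 0.01, -0.98],
], fingers=3.8)

```text
time: 9.42
position: [0.6058, -0.0093, 0.3753]
ee_rot: [-0.003, 0.398, 0.917, 0.001]
ft_force: [-0.0, 0.5, 1.0]
grip_width: 0.445
```

```bash
python3 -c "
from h import *
line([.5865,-.0875,.37],np.radians(76.4),10)"
```

```text
[-0.3,-0.4,0.0,-0.00,-0.01,-0.04],
[-0.6,-1.0,0.1,-0.00,-0.01,-0.09],
[-1.1,-1.7,0.1,-0.00,-0.01,-0.15],
[-1.6,-2.5,0.2,-0.00,-0.01,-0.22],
[-2.2,-3.4,0.3,-0.00,-0.01,-0.29],
[-2.8,-4.2,0.3,-0.00,-0.01,-0.36],
[-3.3,-5.0,0.4,-0.00,-0.01,-0.43],
[-3.7,-5.8,0.4,0.00,-0.01,-0.50],
[-4.1,-6.3,0.5,0.00,-0.01,-0.55],
[-4.4,-6.7,0.5,0.00,-0.01,-0.58],
[ 0.60583431 -0.00934534  0.3753191 ] 43.063428154995556 [-0.01636654  0.51342011  0.96123263] 9.4167 0.4445843570912616
```

Emit:
play_rows([
  [-0.3, -0.4, 0, 0, -0.01, -0.04],
  [-0.6, -1.0, 0.1, 0, -0.01, -0.09],
  [-1.1, -1.7, 0.1, 0, -0.01, -0.15],
  [-1.6, -2.5, 0.2, 0, -0.01, -0.22],
  [-2.2, -3.4, 0.3, 0, -0.01, -0.29],
  [-2.8, -4.2, 0.3, 0, -0.01, -0.36],
  [-3.3, -5.0, 0.4, 0, -0.01, -0.43],
  [-3.7, -5.8, 0.4, 0, -0.01, -0.5],
  [-4.1, -6.3, 0.5, 0, -0.01, -0.55],
  [-4.4, -6.7, 0.5, 0, -0.01, -0.58],
  [-4.4, -6.7, 0.5, 0, -0.01, -0.58],
])

```text
time: 10.33
position: [0.586, -0.088, 0.3677]
ee_rot: [-0.0, 0.12, 0.993, -0.001]
ft_force: [0.9, 1.0, -0.3]
grip_width: 0.442
```

Run:
```python
from h import *
line([.5865,-.0875,.298],np.radians(76.4),8)
for n in('side','top'):
    im,d=snap(n,n+'7.png'); P=cloud(n,d)
    x0,y0=(170,120) if n=='side' else (180,110)
    cv2.imwrite('pics/z%s7.png'%n,cv2.resize(im[y0:y0+140,x0:x0+180,::-1],None,fx=4,fy=4))
    m=(abs(P[...,0]-.59)<.05)&(abs(P[...,1]+.09)<.03)&(P[...,2]>.10)&(P[...,2]<.167)
    for lo in np.arange(.1,.17,.01):
        Q=P[m&(P[...,2]>=lo)&(P[...,2]<lo+.01)]
        if len(Q): print(lo.round(2),len(Q),Q.min(0).round(3),Q.max(0).round(3),Q.mean(0).round(3))
```

```text
[-0.0,0.0,0.6,-0.00,-0.00,-0.00],
[-0.0,0.0,1.4,-0.00,-0.00,-0.00],
[-0.0,0.0,2.4,-0.00,-0.00,-0.00],
[-0.0,0.0,3.5,-0.00,-0.00,-0.00],
[-0.0,0.0,4.6,-0.00,-0.00,-0.00],
[-0.0,0.1,5.6,-0.00,-0.00,-0.00],
[-0.0,0.1,6.4,-0.00,-0.00,-0.00],
[-0.0,0.1,7.0,-0.00,-0.00,-0.00],
[ 0.58598842 -0.08795787  0.36774442] 76.2474072372321 [ 0.86847278  0.99122517 -0.25065761] 10.3333 0.44244079515296514
0.1 19 [ 0.573 -0.092  0.1  ] [ 0.598 -0.078  0.11 ] [ 0.583 -0.083  0.105]
0.11 20 [ 0.573 -0.086  0.11 ] [ 0.597 -0.076  0.119] [ 0.583 -0.081  0.115]
0.12 22 [ 0.573 -0.088  0.12 ] [ 0.599 -0.078  0.13 ] [ 0.583 -0.082  0.125]
0.13 20 [ 0.574 -0.092  0.131] [ 0.595 -0.078  0.14 ] [ 0.581 -0.083  0.135]
0.14 20 [ 0.572 -0.089  0.14 ] [ 0.597 -0.077  0.15 ] [ 0.583 -0.081  0.145]
0.15 32 [ 0.573 -0.094  0.15 ] [ 0.599 -0.077  0.16 ] [ 0.584 -0.084  0.156]
0.16 7 [ 0.575 -0.091  0.16 ] [ 0.593 -0.077  0.162] [ 0.584 -0.085  0.161]
```

View pics/zside7.png

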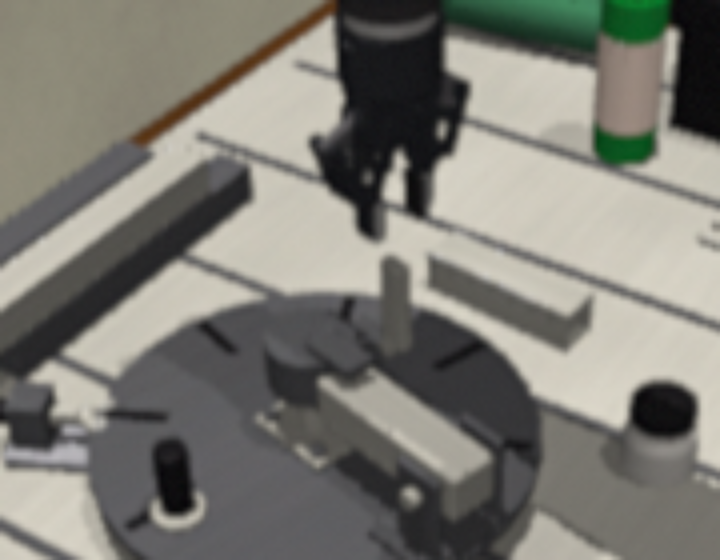

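View pics/ztop7.png

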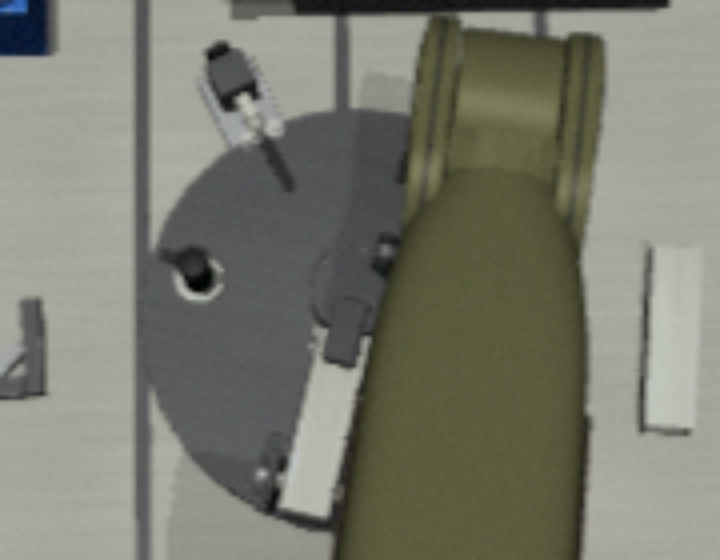

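The tab (side zoom 397,290) sits below the jaws. Descending.

Emit:
play_rows([
  [0, 0, 0.6, 0, 0, 0],
  [0, 0, 1.4, 0, 0, 0],
  [0, 0, 2.4, 0, 0, 0],
  [0, 0, 3.5, 0, 0, 0],
  [0, 0, 4.6, 0, 0, 0],
  [0, 0.1, 5.6, 0, 0, 0],
  [0, 0.1, 6.4, 0, 0, 0],
  [0, 0.1, 6.9, 0, 0, 0],
  [0, 0.1, 6.9, 0, 0, 0],
])

```text
time: 11.18
position: [0.5862, -0.0861, 0.2978]
ee_rot: [-0.001, 0.12, 0.993, -0.0]
ft_force: [-0.4, 0.1, 0.3]
grip_width: 0.447
```

Run:
```python
from h import *
p,M,s=cur(); print(p,s['ft_force'],s['time'],s['grip_width'])
for n in('side',):
    im,d=snap(n,n+'8.png')
    x0,y0=(170,120)
    cv2.imwrite('pics/z%s8.png'%n,cv2.resize(im[y0:y0+140,x0:x0+180,::-1],None,fx=4,fy=4))
```

```text
[ 0.5861519  -0.08610568  0.29783126] [-0.35087393  0.11198298  0.29402947] 11.1833 0.4471570675725184
```

View pics/zside8.png

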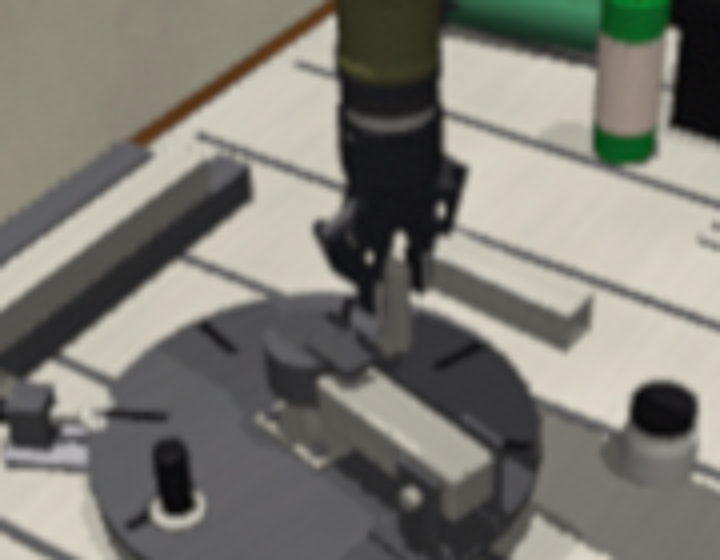

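The tab is between the two fingers. Close.

Emit:
play_rows([
  [0, 0, 0, 0, 0, 0],
  [0, 0, 0, 0, 0, 0],
  [0, 0, 0, 0, 0, 0],
  [0, 0, 0, 0, 0, 0],
  [0, 0, 0, 0, 0, 0],
  [0, 0, 0, 0, 0, 0],
], fingers=0, grip_force=90)

```text
time: 11.73
position: [0.5864, -0.088, 0.2996]
ee_rot: [0.0, 0.121, 0.993, -0.003]
ft_force: [-1.4, -8.1, 0.2]
grip_width: 0.149
```

Run:
```python
from h import *
p,M,s=cur(); print(p,s['ft_force'],s['wrist_torque'],s['time'],s['grip_width'])
```

```text
[ 0.58637462 -0.08804411  0.29959356] [-1.3901303  -8.10969386  0.1660213 ] [-1.15331917  0.22491658 -0.12102996] 11.7333 0.14860787282136728
```

Emit:
play_rows([
  [0, -0.2, 0, 0, 0, 0],
  [0, -0.5, 0, 0, 0, 0],
  [0, -0.8, 0, 0, 0, 0],
  [0, -1.1, 0, 0, 0, 0],
  [0, -1.4, 0, 0, 0, 0],
  [0, -1.6, 0, 0, 0, 0],
  [0, -1.6, 0, 0, 0, 0],
  [0, -1.6, 0, 0, 0, 0],
])

```text
time: 12.4
position: [0.5829, -0.1022, 0.2996]
ee_rot: [0.001, 0.12, 0.993, -0.001]
ft_force: [1.8, 7.1, -3.6]
grip_width: 0.15
```

Run:
```python
from h import *
p,M,s=cur(); print(p,M,s['ft_force'],s['wrist_torque'],s['time'],s['grip_width'])
for n in('side',):
    im,d=snap(n,n+'9.png')
    x0,y0=(170,120)
    cv2.imwrite('pics/z%s9.png'%n,cv2.resize(im[y0:y0+140,x0:x0+180,::-1],None,fx=4,fy=4))
```

```text
[ 0.58288885 -0.10219502  0.29958929] [[-9.71007844e-01  2.39044937e-01  1.13324863e-03]
 [ 2.39043582e-01  9.71008084e-01 -1.21123622e-03]
 [-1.38993347e-03 -9.05224057e-04 -9.99998624e-01]] [ 1.76040652  7.11059154 -3.59992011] [ 1.60061369 -0.41109897 -0.11496886] 12.4 0.15037976571098594
```

View pics/zside9.png

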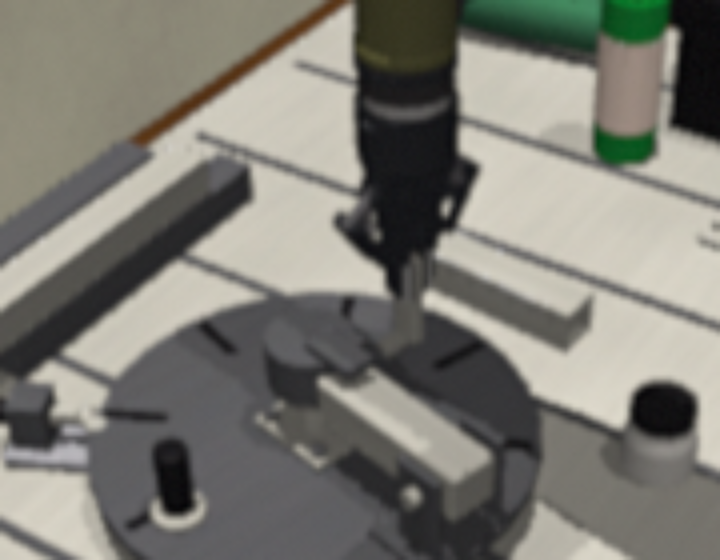

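```bash
cat > lift.py <<'E'
from h import *
import sys
def lift(a0,As,dy,x=.148,z=.1946,am=None):
    p,M,s=cur()
    am=a0 if am is None else am
    c=lambda a:np.array([x*np.cos(a)-z*np.sin(a),0,x*np.sin(a)+z*np.cos(a)])
    for a in As:
        d=c(a)-c(a0); e=np.array([d[0],0,d[2]])
        # express in tool frame tilted by a0: tool x=-(rot sx), z=-(rot sz)
        sx=np.array([np.cos(a0),0,np.sin(a0)]); sz=np.array([-np.sin(a0),0,np.cos(a0)])
        print('[%.1f,%.1f,%.1f,0,%.2f,0],'%(-e@sx*100,dy,-e@sz*100,-(a-a0)))
E
python3 -c "
from lift import *
lift(0,[.01,.03,.05,.07,.09,.11,.13,.15,.17,.19,.2,.2],-.3)"
```

```text
[0.2,-0.3,-0.1,0,-0.01,0],
[0.6,-0.3,-0.4,0,-0.03,0],
[1.0,-0.3,-0.7,0,-0.05,0],
[1.4,-0.3,-1.0,0,-0.07,0],
[1.8,-0.3,-1.3,0,-0.09,0],
[2.2,-0.3,-1.5,0,-0.11,0],
[2.6,-0.3,-1.8,0,-0.13,0],
[3.1,-0.3,-2.0,0,-0.15,0],
[3.5,-0.3,-2.2,0,-0.17,0],
[3.9,-0.3,-2.4,0,-0.19,0],
[4.2,-0.3,-2.6,0,-0.20,0],
[4.2,-0.3,-2.6,0,-0.20,0],
```

Emit:
play_rows([
  [0, -0.2, 0, 0, 0, 0],
  [0.2, -0.3, -0.1, 0, -0.01, 0],
  [0.6, -0.3, -0.4, 0, -0.03, 0],
  [1.0, -0.3, -0.7, 0, -0.05, 0],
  [1.4, -0.3, -1.0, 0, -0.07, 0],
  [1.8, -0.3, -1.3, 0, -0.09, 0],
  [2.0, -0.3, -1.4, 0, -0.1, 0],
  [2.0, -0.3, -1.4, 0, -0.1, 0],
])

```text
time: 13.12
position: [0.5628, -0.0988, 0.3138]
ee_rot: [0.051, 0.119, 0.992, -0.004]
ft_force: [3.9, 7.1, -6.1]
grip_width: 0.151
```

Run:
```python
from lift import *
p,M,s=cur(); print(p,M,s['ft_force'],s['wrist_torque'],s['time'],s['grip_width'])
e=p-np.array([.58289,-.10220,.29959]); M0=Rdown(np.radians(76.17)); print('moved tool0',M0.T@e*100, R.from_matrix(M0.T@M).as_rotvec())
for n in('side',):
    im,d=snap(n,n+'10.png')
    x0,y0=(170,120)
    cv2.imwrite('pics/z%s10.png'%n,cv2.resize(im[y0:y0+140,x0:x0+180,::-1],None,fx=4,fy=4))
```

```text
[ 0.5627817  -0.09875372  0.31375788] [[-0.96629675  0.23710044  0.10026949]
 [ 0.23620967  0.97147866 -0.02083767]
 [-0.10235029  0.00354925 -0.99474209]] [ 3.85987526  7.06672201 -6.05964819] [ 1.2894461  -0.53134219 -0.01145513] 13.1167 0.15066808993237957
moved tool0 [ 2.03491468 -0.14603583 -1.41678781] [-0.00364854 -0.1025268  -0.0018137 ]
```

View pics/zside10.png

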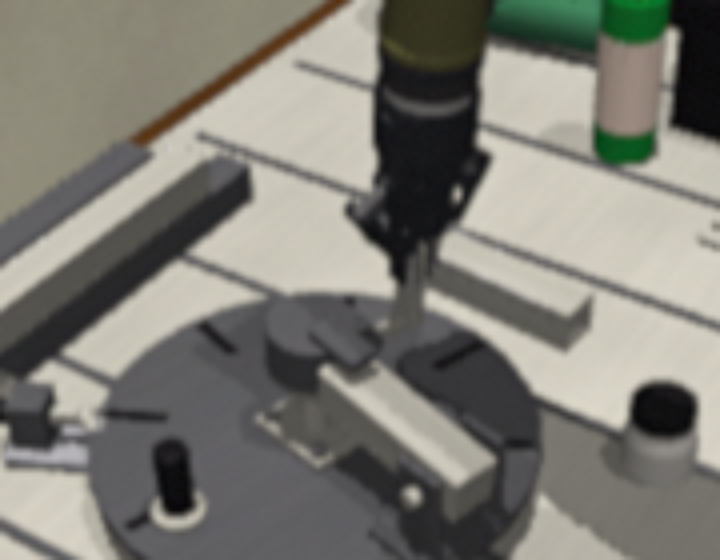

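```bash
python3 -c "
from lift import *
lift(.1025,[.11,.13,.155,.18,.205,.23,.255,.28,.3,.315,.32],-.15)"
```

```text
[0.1,-0.1,-0.1,0,-0.01,0],
[0.5,-0.1,-0.4,0,-0.03,0],
[1.0,-0.1,-0.7,0,-0.05,0],
[1.6,-0.1,-1.1,0,-0.08,0],
[2.1,-0.1,-1.4,0,-0.10,0],
[2.6,-0.1,-1.7,0,-0.13,0],
[3.1,-0.1,-2.0,0,-0.15,0],
[3.7,-0.1,-2.3,0,-0.18,0],
[4.1,-0.1,-2.5,0,-0.20,0],
[4.4,-0.1,-2.7,0,-0.21,0],
[4.5,-0.1,-2.7,0,-0.22,0],
```

Emit:
play_rows([
  [0.1, -0.15, -0.1, 0, -0.01, 0],
  [0.5, -0.15, -0.4, 0, -0.03, 0],
  [1.0, -0.15, -0.7, 0, -0.05, 0],
  [1.6, -0.15, -1.1, 0, -0.08, 0],
  [2.1, -0.15, -1.4, 0, -0.1, 0],
  [2.6, -0.15, -1.7, 0, -0.13, 0],
  [3.1, -0.15, -2.0, 0, -0.15, 0],
  [3.7, -0.15, -2.3, 0, -0.18, 0],
  [4.1, -0.15, -2.5, 0, -0.2, 0],
  [4.4, -0.15, -2.7, 0, -0.21, 0],
  [4.5, -0.15, -2.7, 0, -0.22, 0],
  [4.5, -0.15, -2.7, 0, -0.22, 0],
])

```text
time: 14.17
position: [0.5161, -0.0876, 0.3359]
ee_rot: [0.16, 0.117, 0.98, -0.015]
ft_force: [3.1, 6.7, -3.7]
grip_width: 0.148
```

Run:
```python
from lift import *
p,M,s=cur(); print(p,s['ft_force'],s['wrist_torque'],s['time'],s['grip_width'])
e=p-np.array([.58289,-.10220,.29959]); M0=Rdown(np.radians(76.17)); w=R.from_matrix(M0.T@M).as_rotvec(); print('moved tool0',M0.T@e*100, w)
a=-w[1]; x,z=.148,.1946; print('model',-(x*np.cos(a)-z*np.sin(a)-x)*100,-(x*np.sin(a)+z*np.cos(a)-z)*100)
lift(a,[.33,.345,.36,.375,.39,.4,.41,.415,.42],-.15)
```

```text
[ 0.51613896 -0.08762685  0.33589855] [ 3.08866256  6.67396965 -3.72472646] [1.12357815 0.1344493  0.26033079] 14.1667 0.14812302708185257
moved tool0 [ 6.82994705 -0.18056361 -3.63085528] [-0.00788808 -0.32208133 -0.00364371]
model 6.920934494482892 -3.6841553477280824
[0.2,-0.1,-0.1,0,-0.01,0],
[0.4,-0.1,-0.3,0,-0.02,0],
[0.7,-0.1,-0.5,0,-0.04,0],
[1.1,-0.1,-0.8,0,-0.05,0],
[1.4,-0.1,-1.0,0,-0.07,0],
[1.6,-0.1,-1.1,0,-0.08,0],
[1.8,-0.1,-1.2,0,-0.09,0],
[1.9,-0.1,-1.3,0,-0.09,0],
[2.0,-0.1,-1.4,0,-0.10,0],
```

Emit:
play_rows([
  [0.2, -0.15, -0.1, 0, -0.01, 0],
  [0.4, -0.15, -0.3, 0, -0.02, 0],
  [0.7, -0.15, -0.5, 0, -0.04, 0],
  [1.1, -0.15, -0.8, 0, -0.05, 0],
  [1.4, -0.15, -1.0, 0, -0.07, 0],
  [1.6, -0.15, -1.1, 0, -0.08, 0],
  [1.8, -0.15, -1.3, 0, -0.09, 0],
  [1.9, -0.15, -1.4, 0, -0.09, 0],
  [2.0, -0.15, -1.4, 0, -0.1, 0],
  [2.0, -0.15, -1.4, 0, -0.1, 0],
  [2.0, -0.15, -1.4, 0, -0.1, 0],
  [2.0, -0.15, -1.4, 0, -0.1, 0],
])

```text
time: 15.17
position: [0.4932, -0.0825, 0.3429]
ee_rot: [0.209, 0.115, 0.971, -0.02]
ft_force: [3.7, 6.2, -4.2]
grip_width: 0.15
```

Run:
```python
from lift import *
p,M,s=cur(); print(p,s['ft_force'],s['wrist_torque'],s['time'],s['grip_width'],s['qd'])
e=p-np.array([.58289,-.10220,.29959]); M0=Rdown(np.radians(76.17)); w=R.from_matrix(M0.T@M).as_rotvec(); print('moved tool0',M0.T@e*100, w)
a=-w[1]; x,z=.148,.1946; print('model',-(x*np.cos(a)-z*np.sin(a)-x)*100,-(x*np.sin(a)+z*np.cos(a)-z)*100)
for n in('side','top'):
    im,d=snap(n,n+'11.png'); P=cloud(n,d)
    x0,y0=(170,120) if n=='side' else (180,110)
    cv2.imwrite('pics/z%s11.png'%n,cv2.resize(im[y0:y0+140,x0:x0+180,::-1],None,fx=4,fy=4))
    if n=='side':
        # tongue slope: points in vertical band along tongue line
        ax=np.array([.609,-.0042]); ph=np.radians(-13.8); u=np.array([np.cos(ph),np.sin(ph)]); v=np.array([-u[1],u[0]])
        rel=P[...,:2]-ax; sx=rel@u; sy=rel@v
        for lo in np.arange(-.19,.05,.02):
            m=(abs(sy)<.025)&(sx>lo)&(sx<lo+.02)&(P[...,2]<.25)
            if m.any(): print(lo.round(2),P[m][:,2].max().round(3))
        # handle
        m=(P[...,2]>.085)&(P[...,2]<.115)&(np.hypot(P[...,0]-.64,P[...,1]-.122)<.03); print('handle',P[m].mean(0), (P[m].min(0)+P[m].max(0))/2)
        P6=np.load('side6.npy'); m=(P6[...,2]>.085)&(P6[...,2]<.115)&(np.hypot(P6[...,0]-.64,P6[...,1]-.122)<.03); print('handle before',P6[m].mean(0),(P6[m].min(0)+P6[m].max(0))/2)
```

```text
[ 0.49320496 -0.08252087  0.34290673] [ 3.66283944  6.1625388  -4.24989775] [0.9406505  0.19449748 0.28580995] 15.1667 0.1497826493087203 [0.00043417 0.00018666 0.00126193 0.00166593 0.00022923 0.00017289]
moved tool0 [ 9.17891368 -0.23298629 -4.33167272] [-0.01147709 -0.42197814 -0.0054424 ]
model 9.268399711693128 -4.354554336590119
-0.19 0.121
-0.17 0.129
-0.15 0.138
-0.13 0.145
-0.11 0.156
-0.09 0.188
-0.07 0.196
-0.05 0.2
-0.03 0.205
-0.01 0.208
0.01 0.173
0.03 0.056
handle [0.63432662 0.12512735 0.10181753] [0.63705472 0.12338298 0.09832666]
handle before [0.63504079 0.12493832 0.10105238] [0.63697255 0.12315503 0.09821224]
```

View pics/zside11.png

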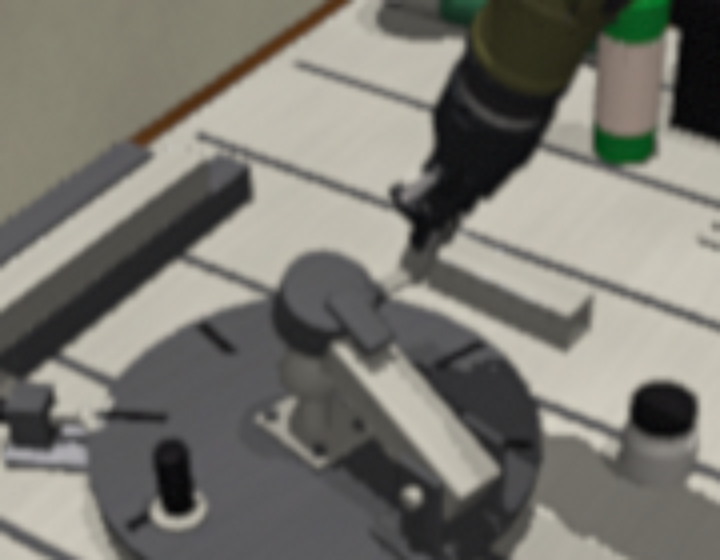

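View pics/ztop11.png

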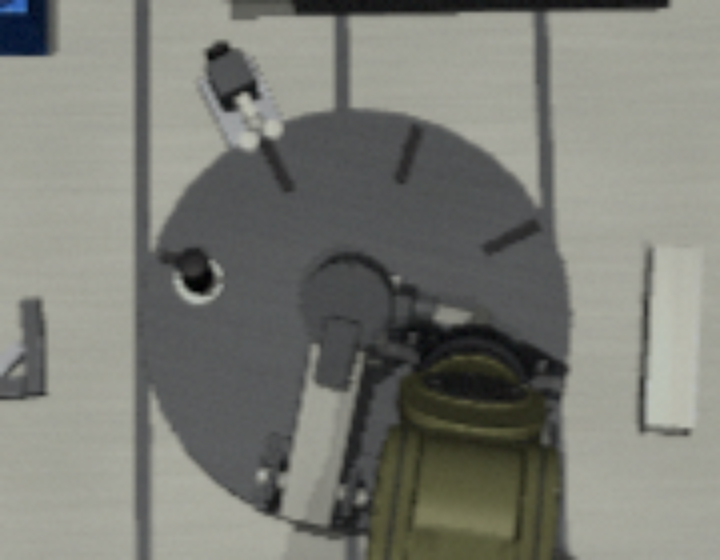

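The tongue is raised with the ball exposed (side zoom 310,385). The roller is still between the lugs (top zoom 258,125) and the arm is at rest, so I'm handing in.

```bash
python3 -c "
from h import *
p,M,s=cur(); print(p,s['ft_force'],s['grip_width'],abs(s['qd']).max(),s['time'])
print(hand_in())"
```

```text
[ 0.49321433 -0.08252672  0.34287163] [ 2.20450997  6.98833983 -4.24310787] 0.15176047853564772 0.0029044973166538297 15.2667
the job is handed in; nothing more can be done
None
```

I did the job in the order asked and handed it in at about 15.3 s of the 46 s allowed. It reports no verdict, so this rests on my own checks.

**What I did**
- I turned the index table about 53° clockwise by its handle until the roller dropped between the two lugs, then let go.
- I gripped the latch tab and pulled it about 14.5 mm sideways.
- With the latch pulled, I swung the tongue up about 0.42 rad, roughly 61 mm at the socket. I handed in while still gripping at 90 N.

**Last checks**
- **Tongue:** the picture shows the ball exposed. The slope of the tube in the depth data agrees with 0.42 rad.
- **Detent:** the roller is still between the lugs. The handle is within about 1 mm of where I let it go.
- **Latch:** about 7 N still pulls back on the tab, which is what the spring gives when it is pulled past 10 mm.
- **Arm:** it was practically still (joint speeds under 0.003 rad/s), and measured wrist forces stayed below about 10 N throughout.
- **Loose things:** I touched none of them. The ones visible in the last close-up views (offcut, tin, welding square) lie where they were. I did not measure the others again.

**Disagreements:** the two cameras differed by about 5 mm on the y position, and the tab lay about 5 mm from where the geometry put it. I used values in between for the grasp, and it held.

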